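# Unlock the drilling chuck and clamp the stone drill in it

## Task

Draw the lock pin up out of the chuck's sleeve and hang it by its collar in the open notch of the bracket beside the chuck. Then turn the sleeve clockwise (seen from above) until all three jaws hold the drill standing in the chuck hand-tight and upright, firm but not cranked down hard. Leave the other drill in its wooden block, leave the loose stones where they lie, and let go of everything.

Things in the scene. Friction and masses are not known exactly. Their poses are not given: they have to be found in the camera images.
- chuck: the fixed upright drilling chuck, bolted to the bench: round grey base plate 210 mm in diameter, 12 mm thick; origin on the bench under the chuck's vertical axis, z up. Its own x axis points to the lock pin's bore, which is 66 mm out; the parking bracket is 88 mm out, 1.22 rad counter-clockwise (from above) of that. A bore 26 mm wide, floor at 50 mm height, takes the drill.
- chuck_axis (a point): point on the chuck's axis, 114 mm above the bench, just below the top of the jaws (116 mm)
- sleeve_grip (a point): on the axis, 94 mm above the bench: where to grip the sleeve from above with the drill between the fingers. The sleeve is a ribbed steel cylinder 64 mm in diameter, top at 110 mm; it is free all round from 60 mm up. A square lug on it, 36 mm wide, 42 to 60 mm high, reaches 84 mm out and turns with it; the pin through it locks the sleeve. It stops after 3.2 rad.
- pin: loose steel lock pin, upright, 80 mm tall, 0.15 kg; origin at its foot, z up. Shank 12 mm in diameter, 44 mm long; collar 30 mm in diameter, 6 mm thick; on top a flat grip block 30 mm (its x) by 14 mm (its y) by 30 mm high. At the start it stands in 15 mm bores of lug and base, its shank 44 mm deep, its x axis pointing away from the chuck's axis.
- pin_collar (a point): centre of the underside of the pin's collar, 44 mm above its foot
- pin_head (a point): centre of the pin's grip block at the height to grip, 70 mm above its foot (10 mm below its top), pinched across its 14 mm (y)
- notch (a point): the pin's parking place, at the top face of the bracket, 70 mm above the bench; axes as the chuck's. A slot 17 mm wide between two prongs 12 mm thick, open above, below and outward (away from the chuck), so the pin can be lowered in; the shank's axis fits from 6 mm nearer the chuck to 10 mm farther out. The pin hangs by its collar.
- jaw0: one of three steel jaws, 10 mm wide, 86 to 116 mm high, all sliding towards the axis as the sleeve turns clockwise. For the first 1 rad they cannot touch a drill; where they meet it (up to 2.5 rad) must be felt, then they squeeze ever harder, some 60 N at each within 0.3 rad. Origin near the chuck's axis at bench height, moving with the jaw.
- jaw1: second jaw, as jaw0. The feel: the sleeve drags with about 0.25 N m either way and stays where it is left. Squeezing adds 0.0075 N m per N at each jaw: hand-tight is 0.12 to 0.35 N m more than when turning free (16 to 45 N at each jaw); 0.45 N m more (60 N) is overtightened. Measure the free torque in the same way as the tight one.
- jaw2: third jaw, as jaw0
- drill_slim: stubby steel stone drill 14 mm in diameter, 88 mm long, pointed top; origin at its flat foot, z up. One of the two drills stands loose in the chuck (foot at 50 mm height, tip at 138 mm, up to some mm off the axis): that is the one to clamp. The other stands in the wooden block. Which is which varies.
- drill_stout: the same drill but 18 mm in diameter; see drill_slim
- rack_hole (a point): mouth of the 27 mm hole, 85 mm above the bench, of the fixed wooden block (100 x 120 x 85 mm) in which the other drill stands
- stone0: loose rough green stone about 68 mm across, 50 mm high; origin at its foot
- stone1: loose purple stone about 60 mm across, 42 mm high; origin at its foot
- stone2: loose ochre stone about 52 mm across, 38 mm high; origin at its foot
Things that resemble listed ones, but are neither listed nor needed, are in the scene too. Leave any green or turquoise look-alike of the pin alone. What is meant by the chuck is not purple, and is the smaller of those in its own colour.

How it is judged:
By the outcome, as a careful person would: the job done as asked, in the order asked, and still so for the second after the job is handed in, with the robot touching nothing.
It also fails if it takes over 64 s, if anything falls off the work surface, if the arm or the gripper's body presses on something with over 40 N, if the wrist force passes 120 N, or if a joint passes its speed limit or range.

## Robot

A 6-joint arm with a two-finger parallel gripper is mounted at the origin on the work surface. World frame = base frame: x ahead of the robot, y to its left, z up, the work surface at z = 0. Lengths are in mm, angles in rad, forces in N, time in s.
With the tool pointing down it reaches from about 375 to 900 mm from the base axis. Payload 3.1 kg.
Tool frame: the origin (TCP) lies on the centre line of the jaws, within the pads' length; the fingertips stand 19 mm ahead of it and the grasp point (between the pads) is the TCP; z points along the fingers, y is the direction in which the jaws open and shut (so a half turn about z gives the same grasp; the last joint's range is limited). The gripper opens to 87 mm and grips with 3 to 60 N. Pads are 19 mm wide; open, the fingers measure 117 mm over their backs; the gripper's body (75 mm by 190 mm) begins 51 mm behind the grasp point.
Start: joints at [1.103, 0.527, 1.433, -0, 1.181, -0.178], TCP at [177.961, 599.105, 241.548] pointing down, gripper open.
Joint ranges: [-3.08, 3.08], [-0.75, 2.2], [0.22, 2.44], [-1.43, 4.57], [0, 2.65], [-2.85, 2.85]. Speed limits (rad/s): [2.79, 2.79, 3.14, 3.14, 3.14, 3.14].

## Interface

Orientations are given as a rotation vector (axis times angle).
In Python, from plant import r gives the robot as it stands. The module is installed in compiled form; this text tells all that it offers.
- The arm moves only by the tool jog_arm, never from a script. Its argument "deltas" is a list of rows, each a list of 3 entries, a list of its own where there are three numbers: the closure in counts, from 0 (fully open) to 255 (shut), then the shift along the world's x, y, z in mm, then the turn about the world's z in rad. A call has 1 to 10 rows; each row shifts and turns the pose as measured when the row begins; what a row does not reach is not made up. A row lasts 1/12 s, in which the tool goes at most 41.7 mm and 7.16 degrees, less where a joint would pass 70% of its speed; a pose out of reach is approached as far as the arm can. A call with a gripper value outside its range is refused whole. The fingers move at their own pace and stop on an object; "force" is the grip in N (left out, the last holds). Time passes only in rows, so rows that do not move let the fingers close. It gives the time, the measured TCP pose, the force and the opening at its end, in the units of the state.
- r.get_state(): the state, without advancing time (a new reading comes with each control period).
- r.read_camera(name): name is "scene" or "top" or "wrist"; returns a dict with "color" (400x640x3 uint8, red, green, blue), "vfov" (degrees; the focal length in pixels is half the picture's height over the tangent of half this angle, whatever the lens; pixels are square), "cx", "cy" (the principal point, pixels), "rvec" (rotation vector, rad) and "tvec" (3), from world to camera coordinates, as OpenCV has them. Camera axes: x right, y down, z forward; pixel columns grow to the right and rows downward; lengths in mm; the calibration is good to about 2 mm. A picture is of the moment at which its call begins. There is no depth.
- r.finish_job(): hands the job in, once; it reports no verdict.
The state is a dict: "time_s": time; "q": joint angles; "qd": joint speeds; "joint_torque": joint torques, N m; "tool_pos": TCP position; "tool_rot": TCP orientation; "force": force on the tool from outside, world axes, zero at the start; "torque": the same for the moment, N m; "grip_width": opening from 0.0 (shut) to 1.0 (fully open).
Only numpy, scipy, OpenCV 4.12 (cv2) and the standard library are available. Lean on these libraries where they do the work, as an engineer would, in place of code of your own. Each camera call takes 0.05 s, during which the arm holds its last target. There are 200 camera calls.

## Working session

There is one attempt and no reset: what is moved stays moved. The work goes in short steps, Python scripts to look and compute and a tool call to move; the robot and the scene stay as the last step left them, time stands still between calls to the robot, and variables do not carry over. Pictures are saved under pics/ and viewed, about 8 in all and at most 12, crops included, and the job is handed in when it is done.

Besides the shell and the picture viewer there is one more tool, called after ">>>" by a JSON object that holds its "op" and its "data", one argument or row to a line. jog_arm: Moves the arm, as the interface text tells. Its arguments: {"type":"object","properties":{"deltas":{"type":"array"},"force":{"type":"number"}},"required":["deltas"]}

```bash
mkdir -p pics; cat > h.py <<'E'
import numpy as np, cv2
from plant import r
def cam(name):
    c=r.read_camera(name); im=np.ascontiguousarray(c["color"][:,:,::-1])
    h=im.shape[0]; f=h/2/np.tan(np.radians(c["vfov"])/2)
    K=np.array([[f,0,c["cx"]],[0,f,c["cy"]],[0,0,1.]])
    R=cv2.Rodrigues(np.array(c["rvec"],float))[0]; t=np.array(c["tvec"],float)
    return im,(K,R,t)
def ray(C,u,v):
    K,R,t=C; d=R.T@np.linalg.inv(K)@np.array([u,v,1.]); return -R.T@t,d
def onz(C,u,v,z):
    o,d=ray(C,u,v); return (o+d*(z-o[2])/d[2])
def proj(C,p):
    K,R,t=C; q=K@(R@np.array(p,float)+t); return q[:2]/q[2]
def save(C,name):
    import pickle; pickle.dump(C,open(name,'wb'))
E
python3 - <<'E'
from h import *
import pickle
for n in("scene","top"):
    im,C=cam(n); cv2.imwrite(f"pics/{n}0.png",im); pickle.dump(C,open(n+".pkl","wb")); print(n,-C[1].T@C[2],C[1][2],C[0][0,0])
s=r.get_state(); print({k:np.round(v,3) for k,v in s.items()})
E
```

```text
scene [751.2398497  470.79756488 803.24413874] [-0.32786797 -0.54382469 -0.77250068] 366.58160103041985
top [ 264.00068555  -24.88244869 1305.49133015] [ 0.16706291  0.00694513 -0.98592178] 433.2101173971992
{'time_s': np.float64(0.1), 'q': array([ 1.103,  0.528,  1.434,  0.   ,  1.181, -0.179]), 'qd': array([ 0.001, -0.001, -0.005,  0.002, -0.001, -0.   ]), 'joint_torque': array([ -0.   , -44.099, -17.715,   0.063,   0.053,  -0.   ]), 'tool_pos': array([177.701, 598.575, 240.683]), 'tool_rot': array([-4.520e-01, -3.108e+00,  3.000e-03]), 'force': array([ 0.258,  0.72 , -0.656]), 'torque': array([-0.012,  0.089, -0.016]), 'grip_width': np.float64(1.001)}
```

View pics/scene0.png

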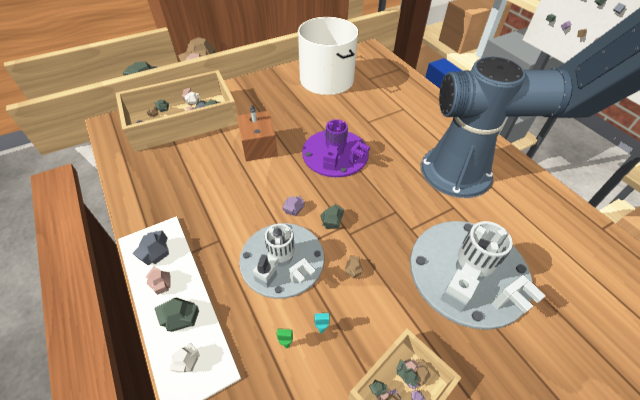

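View pics/top0.png

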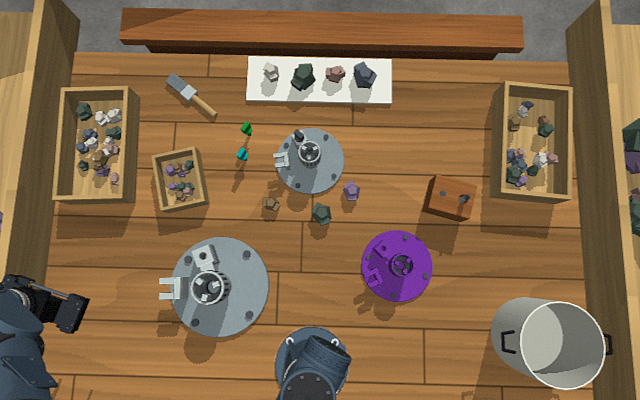

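The real chuck is the smaller grey one: top view (310,160), scene view (282,258). Its pin is at about top (298,135) and scene (264,268). The bracket is at top (281,159). The large grey chuck and the purple one are decoys. Next I measure the plate and the pin.

```bash
python3 - <<'E'
from h import *
import pickle
for n,box in(("top",(268,120,352,202)),("scene",(232,218,332,300))):
    im=cv2.imread(f"pics/{n}0.png"); C=pickle.load(open(n+".pkl","rb"))
    x0,y0,x1,y1=box; hsv=cv2.cvtColor(im,cv2.COLOR_BGR2HSV)
    m=np.zeros(im.shape[:2],np.uint8); m[y0:y1,x0:x1]=((hsv[y0:y1,x0:x1,1]<75))*255
    cs,_=cv2.findContours(m,0,2); c=max(cs,key=cv2.contourArea); 
    p=np.array([onz(C,u,v,12)[:2] for u,v in cv2.convexHull(c)[:,0]],np.float32)
    (cx,cy),rad=cv2.minEnclosingCircle(p); print(n,cx,cy,rad, proj(C,[cx,cy,116]))
    dk=np.zeros_like(m); dk[y0:y1,x0:x1]=(im[y0:y1,x0:x1].max(2)<75)*255
    for q in cv2.findContours(dk,0,2)[0]:
        if cv2.contourArea(q)>12: print(' dark',cv2.boundingRect(q),cv2.contourArea(q))
    cv2.imwrite(f"pics/{n}c.png",cv2.resize(im[y0:y1,x0:x1],None,fx=5,fy=5,interpolation=2))
a=cv2.imread("pics/topc.png");b=cv2.imread("pics/scenec.png");h=410
cv2.imwrite("pics/both.png",np.hstack([cv2.resize(a,(390,380)),cv2.resize(b,(400,380))]))
E
```

```text
top 599.59814453125 23.17698860168457 110.260009765625 [307.12521511 150.73178931]
 dark (301, 147, 17, 14) 63.5
 dark (294, 133, 10, 9) 33.5
scene 598.9110717773438 22.180028915405273 106.61075592041016 [278.43110555 233.62978477]
 dark (263, 258, 6, 15) 34.5
```

View pics/both.png

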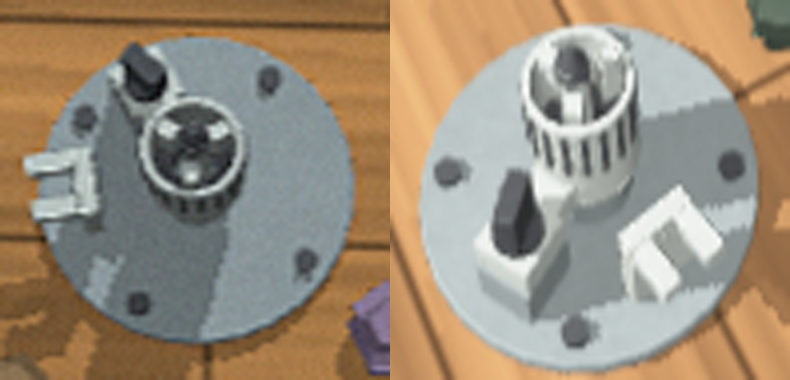

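The left crop shows the pin's dark head at about top px (299,136), the notch prongs pointing left, and the drill near the centre of the chuck.

```bash
python3 - <<'E'
from h import *
import pickle
T=pickle.load(open("top.pkl","rb"));S=pickle.load(open("scene.pkl","rb"))
c=np.array([599.2,22.6])
for n,C,uv,z in(("pin top",T,(298.8,137.2),81),("pin sc",S,(266,265.5),81),("br top",T,(268+60/4.64,120+185/4.64),70),("br sc",S,(232+(670-390)/4,218+240/4.63),70)):
    p=onz(C,*uv,z)[:2]; d=p-c; print(n,p,np.hypot(*d),np.arctan2(d[1],d[0]))
print(cv2.Rodrigues(np.array(r.get_state()["tool_rot"]))[0])
im,W=cam("wrist"); s=r.get_state(); print("wrist cam",-W[1].T@W[2]-s["tool_pos"],W[1],W[0])
E
```

```text
pin top [649.91573071  50.27773011] 57.776656926364545 0.4995686283719649
pin sc [651.54751065  62.95434707] 66.0964083658483 0.6567392989925288
br top [582.96847581 101.10763327] 80.16801643672824 1.7746746338743444
br sc [584.51030824 105.98679749] 84.67080393399023 1.7451704830992862
[[-9.58584521e-01  2.84806874e-01 -8.72028570e-04]
 [ 2.84807998e-01  9.58583048e-01 -1.71604168e-03]
 [ 3.47171338e-04 -1.89333170e-03 -9.99998147e-01]]
wrist cam [-72.20545184  21.53679926 143.29669228] [[ 0.28567749  0.95832207 -0.00267959]
 [ 0.92277119 -0.274323    0.2706293 ]
 [ 0.25861495 -0.07978534 -0.96267991]] [[360.61773094   0.         324.28125519]
 [  0.         360.61773094 201.53953069]
 [  0.           0.           1.        ]]
```

>>> {"op": "jog_arm", "data": {
  "deltas": [
    [0, [26.5, -30, 0], 0.1],
    [0, [26.5, -30, 0], 0.1],
    [0, [26.5, -30, 0], 0.1],
    [0, [26.5, -30, 0], 0.1],
    [0, [26.5, -30, 0], 0.1],
    [0, [26.5, -30, 0], 0.1],
    [0, [26.5, -30, 0], 0.1],
    [0, [26.5, -30, 0], 0.1],
    [0, [26.5, -30, 0], 0],
    [0, [26.5, -30, 0], 0]
  ]
}}

```text
time_s: 0.98
tool_pos: [442.5, 291.9, 238.3]
tool_rot: [0.876, -3.011, -0.001]
force: [-0.2, -0.1, -1.0]
grip_width: 1.006
```

>>> {"op": "jog_arm", "data": {
  "deltas": [
    [0, [26.5, -30, 0], 0],
    [0, [26.5, -30, 0], 0],
    [0, [26.5, -30, 0], 0],
    [0, [26.5, -30, 0], 0],
    [0, [26.5, -30, 0], 0],
    [0, [26.5, -30, 0], 0],
    [0, [0, 0, 0], 0]
  ]
}}

```text
time_s: 1.57
tool_pos: [611.1, 95.8, 237.1]
tool_rot: [0.866, -3.016, 0.004]
force: [0.8, 0.8, 0.9]
grip_width: 0.998
```

```bash
cat >> h.py <<'E'
def pose():
    s=r.get_state(); R=cv2.Rodrigues(np.array(s["tool_rot"]))[0]
    return s, np.arctan2(R[1,1],R[0,1])
E
python3 - <<'E'
from h import *
s,a=pose(); print(s["tool_pos"],a,s["q"],s["time_s"])
E
```

```text
[611.13785452  95.8162578  237.11918596] 2.129898243995643 [-0.02320676  0.52477265  1.45195136 -0.00390324  1.16718208 -2.1515645 ] 1.5667
```

>>> {"op": "jog_arm", "data": {
  "deltas": [
    [0, [22, -19.5, -15], 0],
    [0, [22, -19.5, -15], 0],
    [0, [0, 0, 0], 0],
    [0, [0, 0, 0], 0]
  ]
}}

```text
time_s: 1.9
tool_pos: [657.7, 51.9, 204.7]
tool_rot: [0.857, -3.018, 0.003]
force: [-1.1, -0.7, -0.7]
grip_width: 1.001
```

```bash
python3 - <<'E'
from h import *
import pickle
s,a=pose(); print(s["tool_pos"],a,s["q"],s["time_s"])
im,W=cam("wrist"); cv2.imwrite("pics/w1.png",im); pickle.dump(W,open("w1.pkl","wb"))
print(proj(W,[655.5,57,96]),proj(W,[599,22.5,116]))
E
```

```text
[657.73244415  51.87083567 204.73999656] 2.123977322696959 [-0.08900037  0.61557389  1.37254295 -0.00333038  1.15643076 -2.21163093] 1.9
[331.05900011 208.75177409] [332.56452773 116.81107344]
```

View pics/w1.png

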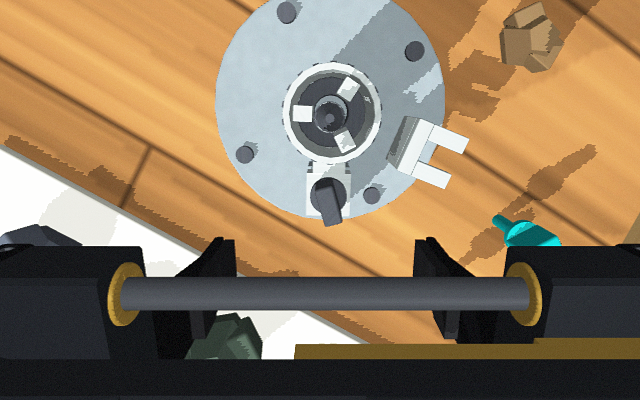

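The wrist view shows the sleeve ring centred at about (332,113), as predicted, and the pin at about (330,203). The notch opens to the right at about (440,152). I zoom in on the pin.

```bash
python3 - <<'E'
from h import *
im=cv2.imread("pics/w1.png"); cv2.imwrite("pics/w1c.png",cv2.convertScaleAbs(cv2.resize(im[50:240,275:475],None,fx=4,fy=3.1,interpolation=2)[:,:],alpha=1.3))
cv2.imwrite("pics/w1c.png",cv2.convertScaleAbs(cv2.resize(im[90:235,285:475],None,fx=4,fy=4,interpolation=2),alpha=1.5,beta=20))
E
```

```text
(no output)
```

View pics/w1c.png

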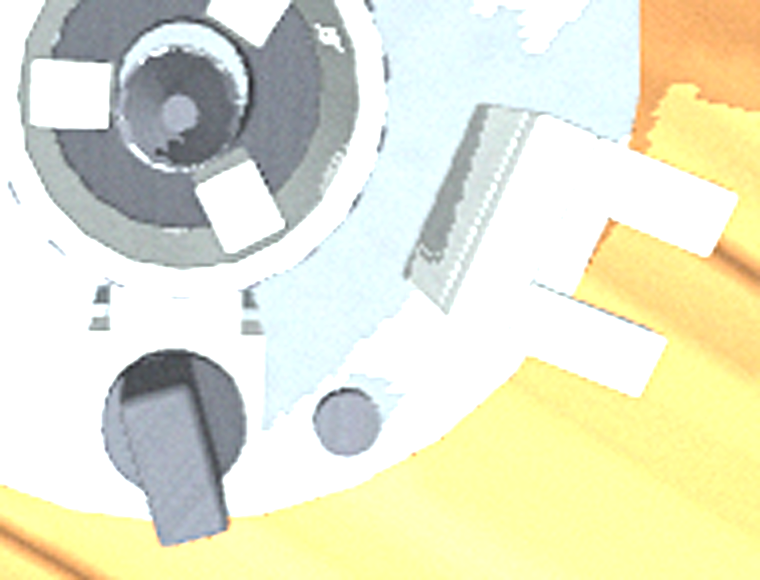

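```bash
python3 - <<'E'
from h import *
import pickle
W=pickle.load(open("w1.pkl","rb")); f=lambda p,z:onz(W,p[0]/4+285-.4,p[1]/4+90-.4,z)[:2]
k=[f(p,96) for p in((122,405),(185,383),(228,525),(163,545))]; print("block",np.mean(k,0)); 
d=(k[3]-k[0]+k[2]-k[1])/2;e=(k[1]-k[0]+k[2]-k[3])/2;print("len",np.hypot(*d),np.hypot(*e),"ang",np.arctan2(d[1],d[0]),np.arctan2(e[1],e[0]))
print("collar",f((174,420),66), np.hypot(*(f((104,420),66)-f((245,420),66))))
pr=[f(p,70) for p in((738,198),(712,257),(667,343),(640,397))];m=np.mean(pr,0)
d=pr[3]-pr[0]; print("outer end mid",m,np.hypot(*d),"slot w",np.hypot(*(pr[2]-pr[1])),"radial dir",np.arctan2(d[1],d[0])+np.pi/2,np.arctan2(d[1],d[0])-np.pi/2)
i=[f((608,217),70),f((530,282),70)];print("inner",i)
im=cv2.imread("pics/w1.png")
# sleeve rim: outer ring left/right/bottom
print("sleeve c",(f((18,95),110)+f((385,95),110))/2, np.hypot(*(f((18,95),110)-f((385,95),110))), "tip",f((180,110),138))
c=np.array([599,22.6])
for n,p in(("block",np.mean(k,0)),("collar",f((174,420),66)),("outer",m)): q=p-c;print(n,np.hypot(*q),np.arctan2(q[1],q[0]))
E
```

```text
block [654.76727945  54.15693992]
len 27.832608690816038 12.313412670367963 ang 0.8337012215456227 2.452348782972524
collar [653.94687713  53.8232025 ] 28.49342686813631
outer end mid [579.98746005 125.83003956] 41.940954280226414 slot w 18.328697578130832 radial dir 1.751030131992786 -1.3905625215970072
inner [array([575.28370026, 102.91751689]), array([593.34868768,  97.49530166])]
sleeve c [596.48317818  22.9005964 ] 58.95498951365262 tip [599.53711737  20.29647055]
block 64.07675018422168 0.5149445443688809
collar 63.19847846794111 0.5167417212165113
outer 104.96626955139136 1.752931657884113
```

>>> {"op": "jog_arm", "data": {
  "deltas": [
    [90, [-1.1, 1.6, -25], 0.1],
    [90, [-1.1, 1.5, -25], 0.1],
    [90, [0, 0, -25], 0.1],
    [90, [0, 0, -15], 0],
    [90, [0, 0, 0], 0],
    [90, [0, 0, 0], 0]
  ],
  "force": 25
}}

```text
time_s: 2.45
tool_pos: [652.2, 61.0, 116.1]
tool_rot: [-1.329, 2.846, -0.002]
force: [0.4, 0.9, 0.1]
grip_width: 0.679
```

```bash
python3 - <<'E'
from h import *
import pickle
s,a=pose(); print(s["tool_pos"],a,s["q"],s["time_s"],s["force"],s["grip_width"])
E
```

```text
[652.18954438  61.01833012 116.08490783] 2.444659402498636 [-7.66149728e-02  7.16298138e-01  1.45375019e+00 -1.02432443e-03
  9.70033485e-01 -2.52069616e+00] 2.45 [0.44766918 0.9452958  0.14836317] 0.6792059126254891
```

>>> {"op": "jog_arm", "data": {
  "deltas": [
    [90, [3.3, -6, -12], 0],
    [90, [0, 0, 0], 0],
    [90, [0, 0, 0], 0]
  ]
}}

```text
time_s: 2.7
tool_pos: [656.6, 56.3, 106.6]
tool_rot: [-1.33, 2.841, -0.006]
force: [0.6, -0.1, -0.7]
grip_width: 0.651
```

```bash
python3 - <<'E'
from h import *
s,a=pose(); print(s["tool_pos"],a,s["time_s"],s["force"],s["grip_width"])
im,W=cam("wrist"); cv2.imwrite("pics/w2.png",im[:, 60:600])
s,a=pose(); print(s["tool_pos"],a)
E
```

```text
[656.58766944  56.27277984 106.62105145] 2.446317456070474 2.7 [ 0.59630928 -0.12804455 -0.66727625] 0.6505522267986406
[656.57587669  56.05222714 106.58646605] 2.4462829295313377
```

View pics/w2.png

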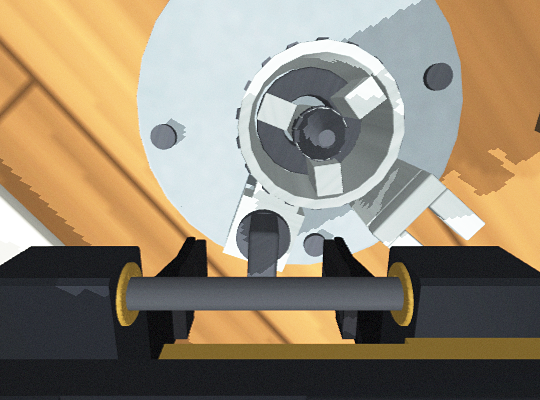

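The pin's block sits centred and aligned between the fingers, at about px (263,250). I descend and grip.

>>> {"op": "jog_arm", "data": {
  "deltas": [
    [90, [-1, 0, -12], 0],
    [90, [0, 0, 0], 0],
    [90, [0, 0, -7], 0],
    [90, [0, 0, 0], 0]
  ]
}}

```text
time_s: 3.08
tool_pos: [656.8, 55.7, 88.1]
tool_rot: [-1.327, 2.838, -0.009]
force: [-0.8, -0.0, -0.3]
grip_width: 0.649
```

>>> {"op": "jog_arm", "data": {
  "deltas": [
    [255, [0, 0, 0], 0],
    [255, [0, 0, 0], 0],
    [255, [0, 0, 0], 0],
    [255, [0, 0, 0], 0],
    [255, [0, 0, 0], 0],
    [255, [0, 0, 0], 0],
    [255, [0, 0, 0], 0]
  ]
}}

```text
time_s: 3.67
tool_pos: [657.1, 55.6, 88.0]
tool_rot: [-1.327, 2.838, -0.009]
force: [-0.3, 0.8, -0.3]
grip_width: 0.203
```

>>> {"op": "jog_arm", "data": {
  "deltas": [
    [255, [0, 0, 0], 0],
    [255, [0, 0, 0], 0],
    [255, [0, 0, 0], 0],
    [255, [0, 0, 0], 0]
  ]
}}

```text
time_s: 4.0
tool_pos: [657.2, 55.6, 88.1]
tool_rot: [-1.327, 2.838, -0.009]
force: [-0.3, 0.3, -0.0]
grip_width: 0.157
```

Gripped at a width of about 14 mm. I lift it straight up, watching the force.

>>> {"op": "jog_arm", "data": {
  "deltas": [
    [255, [0, 0, 8], 0],
    [255, [0, 0, 12], 0],
    [255, [0, 0, 12], 0],
    [255, [0, 0, 12], 0],
    [255, [0, 0, 0], 0]
  ]
}}

```text
time_s: 4.42
tool_pos: [657.4, 55.6, 136.0]
tool_rot: [-1.326, 2.838, -0.01]
force: [-0.2, -0.4, -1.0]
grip_width: 0.16
```

>>> {"op": "jog_arm", "data": {
  "deltas": [
    [255, [0, 0, 20], 0],
    [255, [0, 0, 4], 0],
    [255, [-12, 8.7, 0], 0],
    [255, [-20, 14.5, 0], 0],
    [255, [-20, 14.5, 0], 0],
    [255, [-14, 10, 0], 0],
    [255, [-4, 3, 0], 0],
    [255, [0, 0, 0], 0],
    [255, [0, 0, 0], 0]
  ]
}}

```text
time_s: 5.17
tool_pos: [585.0, 106.4, 164.3]
tool_rot: [-1.322, 2.835, -0.015]
force: [0.4, -0.5, -2.1]
grip_width: 0.158
```

```bash
python3 - <<'E'
from h import *
import pickle
im,W=cam("wrist"); cv2.imwrite("pics/w3.png",im[:, 60:600]); pickle.dump(W,open("w3.pkl","wb"))
s,a=pose(); print(s["tool_pos"],a,s["time_s"])
print(proj(W,[583.3,109.2,70]),proj(W,[599,22.6,110]))
E
```

```text
[585.32611285 106.2249481  164.24251964] 2.443206179495754 5.2167
[329.3373894  213.18092691] [205.04270735 136.98693581]
```

View pics/w3.png

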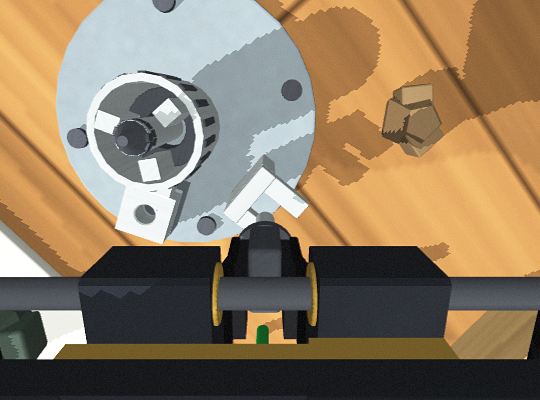

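The pin is held upright. Its foot is visible at about crop px (263,215), and the slot is just behind it at about (270,200). I zoom to check the slot position.

```bash
python3 - <<'E'
from h import *
import pickle
W=pickle.load(open("w3.pkl","rb"))
im=cv2.imread("pics/w3.png")
a=cv2.resize(im[60:260,60:220],None,fx=2.8,fy=2.8,interpolation=2); b=cv2.resize(im[145:257,210:320],None,fx=5,fy=5,interpolation=2)
b=cv2.convertScaleAbs(b,alpha=1.0)
print(a.shape,b.shape)
cv2.imwrite("pics/w3c.png",b)
print("sleeve c",onz(W,207,128,110), "foot pred",proj(W,[585.3,106.2,94])-[60,0])
# grid preds for bracket in chuck frame angle .53
c=np.array([599,22.6])
E
```

```text
(560, 448, 3) (560, 550, 3)
sleeve c [594.75807921  19.89140794 110.        ] foot pred [263.79188427 223.4682421 ]
```

View pics/w3c.png

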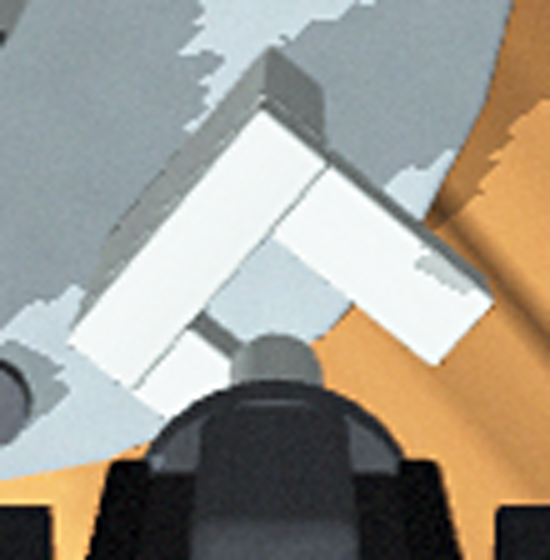

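```bash
python3 - <<'E'
from h import *
import pickle
W=pickle.load(open("w3.pkl","rb"))
f=lambda p,z:onz(W,p[0]/5+270-.4,p[1]/5+145-.4,z)[:2]
A,B,D,E=f((275,237),70),f((208,308),70),f((437,362),70),f((490,298),70)
print(A,B,"slot",np.hypot(*(A-B)),"prong w",np.hypot(*(D-E)),"prong len",np.hypot(*(D-A)))
d=(D-A)/np.hypot(*(D-A)); print("dir",np.arctan2(d[1],d[0]))
m=(A+B)/2; print("inner mid",m, "outer mid",m+d*np.hypot(*(D-A)), "+14.5",m+d*14.5)
print("foot",f((275,377),94.))
c=np.array([599,22.6]);print(np.hypot(*(m-c)),np.hypot(*(D-c)))
E
```

```text
[576.09079154  95.52885129] [589.6510392   97.35019316] slot 13.682017501572764 prong w 11.627524089325586 prong len 28.63212387683007
dir 1.772074695811904
inner mid [582.87091537  96.43952223] outer mid [577.14672233 124.49361519] +14.5 [579.97204558 110.64679339]
foot [583.43486759 104.76636632]
75.5805690225578 104.96393052630278
```

>>> {"op": "jog_arm", "data": {
  "deltas": [
    [255, [-1.6, 3.8, 0], 0],
    [255, [0, 0, 0], 0],
    [255, [0, 0, 0], 0]
  ]
}}

```text
time_s: 5.47
tool_pos: [586.6, 108.6, 164.2]
tool_rot: [-1.318, 2.834, -0.018]
force: [0.0, -0.3, -1.1]
grip_width: 0.16
```

>>> {"op": "jog_arm", "data": {
  "deltas": [
    [255, [-3.5, 1.5, -4], 0],
    [255, [0, 0, -8], 0],
    [255, [0, 0, 0], 0]
  ]
}}

```text
time_s: 5.72
tool_pos: [584.3, 109.4, 151.2]
tool_rot: [-1.315, 2.834, -0.019]
force: [-0.1, 0.0, -1.9]
grip_width: 0.16
```

>>> {"op": "jog_arm", "data": {
  "deltas": [
    [255, [-0.8, 0.5, -10], 0],
    [255, [0, 0, -10], 0],
    [255, [0, 0, -8], 0],
    [255, [0, 0, 0], 0]
  ]
}}

```text
time_s: 6.05
tool_pos: [582.9, 109.7, 119.3]
tool_rot: [-1.316, 2.835, -0.018]
force: [-0.2, 0.3, -1.4]
grip_width: 0.161
```

No contact force with the foot well below the top of the bracket. I lower it until the collar seats.

>>> {"op": "jog_arm", "data": {
  "deltas": [
    [255, [0.4, 0, -8], 0],
    [255, [0, 0, -6], 0],
    [255, [0, 0, -3], 0],
    [255, [0, 0, 0], 0]
  ]
}}

```text
time_s: 6.38
tool_pos: [582.9, 109.7, 99.1]
tool_rot: [-1.316, 2.837, -0.017]
force: [-0.5, -0.5, -1.8]
grip_width: 0.165
```

>>> {"op": "jog_arm", "data": {
  "deltas": [
    [255, [0, 0, -2], 0],
    [255, [0, 0, 0], 0]
  ]
}}

```text
time_s: 6.55
tool_pos: [583.7, 109.8, 98.5]
tool_rot: [-1.316, 2.836, -0.018]
force: [-0.8, -0.2, -0.4]
grip_width: 0.162
```

```bash
python3 - <<'E'
from h import *
im,W=cam("wrist"); 
sc,_=cam("scene"); cv2.imwrite("pics/s4.png",np.hstack([cv2.resize(im[130:330,220:420],(390,390)),cv2.resize(sc[210:310,220:350],(400,390),interpolation=2)]))
s,a=pose(); print(s["tool_pos"],a,s["force"],s["time_s"])
E
```

```text
[583.87348656 109.76291452  98.39045016] 2.439642865024506 [ 0.10123986 -0.16632194 -1.0316573 ] 6.65
```

View pics/s4.png

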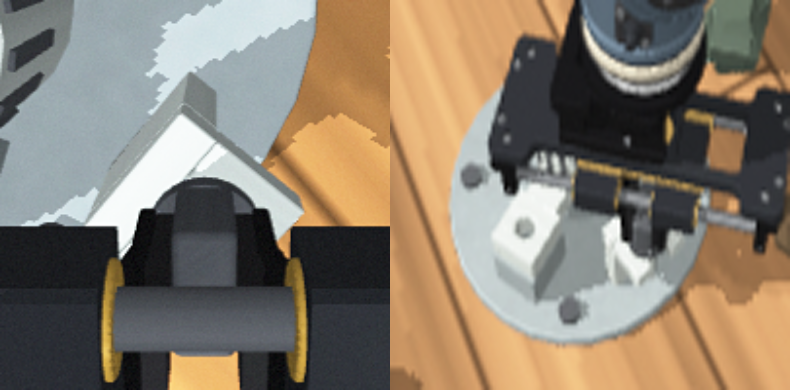

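The pin's collar sits over the slot and the shank is between the prongs. I press lightly, then open partway.

>>> {"op": "jog_arm", "data": {
  "deltas": [
    [255, [0, 0, -1.5], 0],
    [255, [0, 0, 0], 0],
    [140, [0, 0, 0], 0],
    [140, [0, 0, 0], 0],
    [140, [0, 0, 0], 0],
    [140, [0, 0, 0], 0],
    [140, [0, 0, 0], 0]
  ]
}}

```text
time_s: 7.23
tool_pos: [585.3, 109.8, 99.0]
tool_rot: [-1.314, 2.832, -0.021]
force: [0.5, 0.5, -0.0]
grip_width: 0.418
```

>>> {"op": "jog_arm", "data": {
  "deltas": [
    [140, [-0.5, 0, 10], 0],
    [140, [-0.5, 0, 15], 0],
    [140, [0, 0, 20], 0],
    [140, [0, 0, 25], 0],
    [140, [0, 0, 10], 0],
    [0, [0, 0, 0], 0],
    [0, [3, -15, 0], 0],
    [0, [4, -25, 0], 0],
    [0, [4, -25, 0], 0],
    [0, [2, -13, 0], 0]
  ]
}}

```text
time_s: 8.07
tool_pos: [594.7, 33.3, 182.7]
tool_rot: [-1.324, 2.829, -0.017]
force: [0.2, -0.0, -0.4]
grip_width: 0.742
```

>>> {"op": "jog_arm", "data": {
  "deltas": [
    [0, [0, -6, 0], 0],
    [0, [0, 0, 0], 0],
    [0, [0, 0, 0], 0]
  ]
}}

```text
time_s: 8.32
tool_pos: [593.9, 24.6, 180.8]
tool_rot: [-1.318, 2.835, -0.014]
force: [-0.6, 0.8, 0.3]
grip_width: 0.952
```

```bash
python3 - <<'E'
from h import *
import pickle
im,W=cam("wrist"); 
sc,S=cam("scene"); cv2.imwrite("pics/s5.png",np.hstack([cv2.resize(im[100:380,180:480],(400,373)),cv2.resize(sc[210:310,220:320],(373,373),interpolation=2)]))
s,a=pose(); print(s["tool_pos"],a,s["q"],s["force"],s["time_s"],s["grip_width"])
print((proj(W,[599,22.6,110])-[180,100])*4/3,(proj(W,[599,22.6,138])-[180,100])*4/3); pickle.dump(W,open("w5.pkl","wb"))
cv2.imwrite("pics/w5raw.png",im)
E
```

```text
[593.88922136  25.21993585 180.86528077] 2.4425708468084544 [-1.45925037e-01  5.54833140e-01  1.58327192e+00  1.28962815e-03
  9.85600487e-01 -2.58927417e+00] [-0.05610902  0.45060095  0.3574897 ] 8.4167 0.9854955905706061
[181.66563041 167.20888383] [179.25139824 190.37814795]
```

View pics/s5.png

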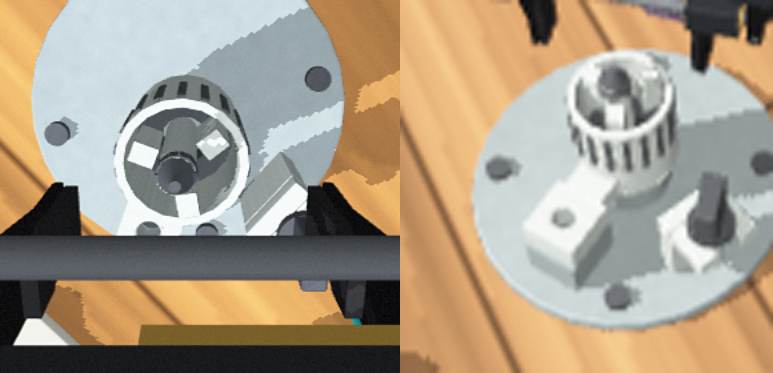

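The pin now hangs upright by its collar in the notch, with its hole in the lug empty. The rim of the sleeve agrees with the axis at (598.7,22.5). I centre and descend.

>>> {"op": "jog_arm", "data": {
  "deltas": [
    [0, [4.8, -2.8, -5], 0],
    [0, [0, 0, -10], 0],
    [0, [0, 0, -10], 0],
    [0, [0, 0, 0], 0]
  ]
}}

```text
time_s: 8.75
tool_pos: [598.8, 25.3, 153.6]
tool_rot: [-1.325, 2.831, -0.013]
force: [0.7, 0.3, -0.2]
grip_width: 0.997
```

>>> {"op": "jog_arm", "data": {
  "deltas": [
    [0, [-0.3, -3, -8], 0],
    [0, [0, 0, -9], 0],
    [0, [0, 0, -9], 0],
    [0, [0, 0, 0], 0]
  ]
}}

```text
time_s: 9.08
tool_pos: [597.4, 23.0, 123.4]
tool_rot: [-1.328, 2.832, -0.011]
force: [0.3, -0.3, -0.6]
grip_width: 0.997
```

>>> {"op": "jog_arm", "data": {
  "deltas": [
    [0, [1.2, -0.6, -8], 0],
    [0, [0, 0, -8], 0],
    [0, [0, 0, -8], 0],
    [0, [0, 0, -3], 0],
    [0, [0, 0, 0], 0]
  ]
}}

```text
time_s: 9.5
tool_pos: [598.5, 22.2, 92.6]
tool_rot: [-1.327, 2.833, -0.01]
force: [0.2, 0.1, -0.1]
grip_width: 1.0
```

>>> {"op": "jog_arm", "data": {
  "deltas": [
    [255, [0, 0, 1.4], 0],
    [255, [0, 0, 0], 0],
    [255, [0, 0, 0], 0],
    [255, [0, 0, 0], 0],
    [255, [0, 0, 0], 0],
    [255, [0, 0, 0], 0],
    [255, [0, 0, 0], 0]
  ],
  "force": 40
}}

```text
time_s: 10.08
tool_pos: [599.6, 21.7, 94.7]
tool_rot: [-1.326, 2.831, -0.012]
force: [0.8, -0.5, -1.4]
grip_width: 0.726
```

```bash
cat > st.py <<'E'
from h import *
s,a=pose(); print(np.round(s["time_s"],2),"pos",np.round(s["tool_pos"],1),"yaw",round(a,3),"q6",np.round(s["q"][5],2),"F",np.round(s["force"],2),"T",np.round(s["torque"],3),"w",round(s["grip_width"],3),"jt6",round(s["joint_torque"][5],3))
E
python3 st.py
```

```text
10.08 pos [599.6  21.7  94.7] yaw 2.447 q6 -2.6 F [ 0.77 -0.55 -1.35] T [0.146 0.218 0.043] w 0.726 jt6 0.05
```

>>> {"op": "jog_arm", "data": {
  "deltas": [
    [255, [0, 0, 0], -0.05],
    [255, [0, 0, 0], -0.05],
    [255, [0, 0, 0], -0.05],
    [255, [0, 0, 0], -0.05]
  ]
}}

```text
time_s: 10.42
tool_pos: [599.7, 21.6, 94.7]
tool_rot: [-1.031, 2.953, -0.015]
force: [1.1, -0.9, -1.6]
grip_width: 0.73
```

```bash
python3 st.py
```

```text
10.42 pos [599.7  21.6  94.7] yaw 2.243 q6 -2.39 F [ 1.13 -0.9  -1.56] T [0.293 0.146 0.289] w 0.73 jt6 -0.155
```

>>> {"op": "jog_arm", "data": {
  "deltas": [
    [255, [0, 0, 0], -0.08],
    [255, [0, 0, 0], -0.08],
    [255, [0, 0, 0], -0.08],
    [255, [0, 0, 0], -0.08],
    [255, [0, 0, 0], -0.05],
    [255, [0, 0, 0], -0.05],
    [255, [0, 0, 0], -0.05],
    [255, [0, 0, 0], -0.05]
  ]
}}

```text
time_s: 11.08
tool_pos: [599.9, 21.5, 94.7]
tool_rot: [-0.207, 3.124, -0.021]
force: [0.7, -1.9, -1.2]
grip_width: 0.723
```

```bash
python3 st.py
```

```text
11.08 pos [599.9  21.5  94.7] yaw 1.703 q6 -1.84 F [ 0.74 -1.91 -1.24] T [ 0.382 -0.049  0.209] w 0.723 jt6 -0.152
```

>>> {"op": "jog_arm", "data": {
  "deltas": [
    [255, [0, 0, 0], -0.05],
    [255, [0, 0, 0], -0.05],
    [255, [0, 0, 0], -0.05],
    [255, [0, 0, 0], -0.05]
  ]
}}

```text
time_s: 11.42
tool_pos: [599.9, 21.4, 94.7]
tool_rot: [0.117, 3.13, -0.022]
force: [0.6, -0.8, -1.7]
grip_width: 0.728
```

```bash
python3 st.py
```

```text
11.42 pos [599.9  21.4  94.7] yaw 1.496 q6 -1.63 F [ 0.59 -0.84 -1.74] T [ 0.351 -0.048  0.213] w 0.728 jt6 -0.15
```

```bash
cat > tq.py <<'E'
from h import *
L=[];J=[]
for i in range(6):
    s,a=pose(); L.append(s["torque"][2]); J.append(s["joint_torque"][5])
    if i<5: r.read_camera("wrist")
print(np.round(s["time_s"],2),"pos",np.round(s["tool_pos"],1),"yaw",round(a,3),"turned",round(2.447-a,3),"F",np.round(s["force"],1),"T",np.round(np.mean(L),3),np.round(L,3),"J",np.round(np.mean(J),3))
E
python3 tq.py
```

```text
11.67 pos [599.9  21.4  94.7] yaw 1.498 turned 0.949 F [ 0.1 -1.6 -1.4] T -0.16 [ 0.213 -0.23  -0.247 -0.241 -0.231 -0.224] J -0.152
```

>>> {"op": "jog_arm", "data": {
  "deltas": [
    [255, [0, 0, 0], -0.05],
    [255, [0, 0, 0], -0.05],
    [255, [0, 0, 0], -0.05]
  ]
}}

```text
time_s: 11.92
tool_pos: [599.9, 21.3, 94.7]
tool_rot: [0.347, 3.114, -0.023]
force: [0.3, -1.7, -2.7]
grip_width: 0.728
```

```bash
python3 tq.py
```

```text
12.17 pos [599.9  21.3  94.7] yaw 1.35 turned 1.097 F [ 0.1 -0.8 -2.4] T -0.14 [ 0.251 -0.185 -0.251 -0.263 -0.222 -0.168] J -0.139
```

>>> {"op": "jog_arm", "data": {
  "deltas": [
    [255, [0, 0, 0], -0.05],
    [255, [0, 0, 0], -0.05]
  ]
}}

```text
time_s: 12.33
tool_pos: [599.9, 21.3, 94.7]
tool_rot: [0.498, 3.094, -0.024]
force: [-0.1, -1.3, -1.3]
grip_width: 0.726
```

```bash
python3 tq.py
```

```text
12.58 pos [599.9  21.3  94.7] yaw 1.252 turned 1.195 F [ 0.8 -1.6 -1.6] T -0.125 [ 0.243 -0.165 -0.221 -0.279 -0.154 -0.176] J -0.137
```

While the sleeve turns free, the end-of-motion readings are about 0.21–0.29 N m (mean 0.24). I keep turning in small steps and read each one the same way.

>>> {"op": "jog_arm", "data": {
  "deltas": [
    [255, [0, 0, 0], -0.05],
    [255, [0, 0, 0], -0.05]
  ]
}}

```text
time_s: 12.75
tool_pos: [599.9, 21.2, 94.7]
tool_rot: [0.648, 3.067, -0.025]
force: [-0.6, -1.5, -1.9]
grip_width: 0.728
```

```bash
python3 st.py
```

```text
12.75 pos [599.9  21.2  94.7] yaw 1.154 q6 -1.28 F [-0.6  -1.54 -1.93] T [ 0.341 -0.204  0.278] w 0.728 jt6 -0.142
```

>>> {"op": "jog_arm", "data": {
  "deltas": [
    [255, [0, 0, 0], -0.05],
    [255, [0, 0, 0], -0.05]
  ]
}}

```text
time_s: 12.92
tool_pos: [599.9, 21.2, 94.7]
tool_rot: [0.799, 3.031, -0.026]
force: [-0.4, -1.4, -2.0]
grip_width: 0.727
```

```bash
python3 st.py
```

```text
12.92 pos [599.9  21.2  94.7] yaw 1.055 q6 -1.18 F [-0.42 -1.4  -2.03] T [ 0.332 -0.304  0.226] w 0.727 jt6 -0.132
```

>>> {"op": "jog_arm", "data": {
  "deltas": [
    [255, [0, 0, 0], -0.05],
    [255, [0, 0, 0], -0.05]
  ]
}}

```text
time_s: 13.08
tool_pos: [599.9, 21.2, 94.7]
tool_rot: [0.948, 2.988, -0.027]
force: [-1.5, -1.3, -2.2]
grip_width: 0.727
```

```bash
python3 st.py
```

```text
13.08 pos [599.9  21.2  94.7] yaw 0.956 q6 -1.08 F [-1.49 -1.28 -2.19] T [ 0.444 -0.376  0.356] w 0.727 jt6 -0.051
```

>>> {"op": "jog_arm", "data": {
  "deltas": [
    [255, [0, 0, 0], -0.025],
    [255, [0, 0, 0], -0.025]
  ]
}}

```text
time_s: 13.25
tool_pos: [599.9, 21.2, 94.7]
tool_rot: [1.02, 2.965, -0.028]
force: [-0.9, -1.6, -2.3]
grip_width: 0.727
```

```bash
python3 st.py
```

```text
13.25 pos [599.9  21.2  94.7] yaw 0.908 q6 -1.03 F [-0.9  -1.62 -2.27] T [ 0.477 -0.4    0.343] w 0.727 jt6 0.21
```

>>> {"op": "jog_arm", "data": {
  "deltas": [
    [255, [0, 0, 0], -0.05]
  ]
}}

```text
time_s: 13.33
tool_pos: [599.9, 21.1, 94.7]
tool_rot: [1.094, 2.938, -0.029]
force: [-0.8, -1.8, -2.7]
grip_width: 0.724
```

```bash
python3 st.py
```

```text
13.33 pos [599.9  21.1  94.7] yaw 0.858 q6 -0.98 F [-0.76 -1.77 -2.68] T [ 0.455 -0.43   0.499] w 0.724 jt6 -0.058
```

That reads 0.50 N m, or +0.26 over free turning. The slope from contact at about 1.42 rad predicts +0.25 too, so it is hand-tight. I release and lift straight up.

>>> {"op": "jog_arm", "data": {
  "deltas": [
    [0, [0, 0, 0], 0],
    [0, [0, 0, 0], 0],
    [0, [0, 0, 0], 0],
    [0, [0, 0, 0], 0],
    [0, [0, 0, 0], 0],
    [0, [0, 0, 0], 0]
  ]
}}

```text
time_s: 13.83
tool_pos: [599.9, 21.7, 95.7]
tool_rot: [1.088, 2.94, -0.029]
force: [-0.2, -0.2, 0.1]
grip_width: 0.99
```

```bash
python3 st.py
```

```text
13.83 pos [599.9  21.7  95.7] yaw 0.862 q6 -0.98 F [-0.21 -0.19  0.08] T [-0.027 -0.022 -0.001] w 0.99 jt6 -0.001
```

>>> {"op": "jog_arm", "data": {
  "deltas": [
    [0, [0, 0, 8], 0],
    [0, [0, 0, 12], 0],
    [0, [0, 0, 20], 0],
    [0, [0, 0, 25], 0],
    [0, [0, 0, 30], 0],
    [0, [-15, 0, 20], 0],
    [0, [-25, 0, 0], 0],
    [0, [-25, 0, 0], 0],
    [0, [0, 0, 0], 0],
    [0, [0, 0, 0], 0]
  ]
}}

```text
time_s: 14.67
tool_pos: [533.1, 21.7, 221.2]
tool_rot: [1.084, 2.936, -0.028]
force: [0.7, 0.1, 0.6]
grip_width: 1.003
```

```bash
python3 st.py; python3 - <<'E'
from h import *
im,W=cam("wrist"); sc,S=cam("scene"); tp,T=cam("top")
cv2.imwrite("pics/f1.png",np.hstack([cv2.resize(im[0:300,150:450],(400,400)),cv2.resize(sc[205:305,225:325],(400,400),interpolation=2)]))
E
```

```text
14.67 pos [533.1  21.7 221.2] yaw 0.863 q6 -1.01 F [0.69 0.11 0.56] T [-0.057 -0.049 -0.023] w 1.003 jt6 -0.005
```

View pics/f1.png

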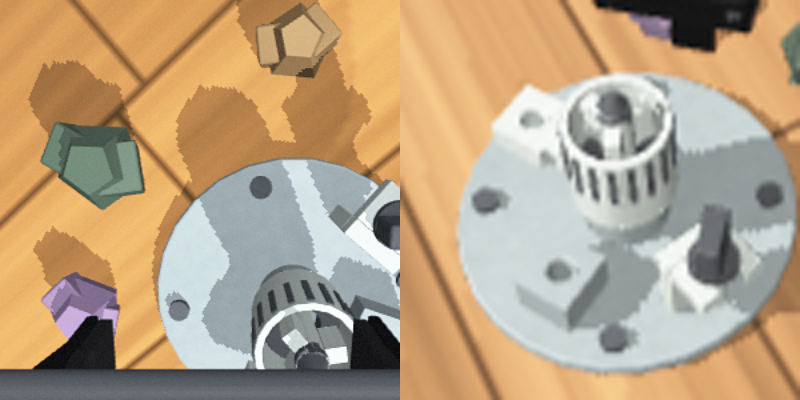

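The sleeve's lug has swung from the front to the back left, about 1.6 rad clockwise, and the base bore is uncovered. The pin hangs upright in the notch at about (712,245), the drill stands centred in the jaws at about (612,108), the three stones are where they lay, and the gripper is clear. I hand in the job.

```bash
python3 -c "
from plant import r
print(r.finish_job())"
```

```text
the job is handed in; nothing more can be done
None
```

The job is handed in at about 15 s of the 64 s allowed. The lock pin hangs by its collar in the bracket's notch, and the drill is clamped in the chuck.

- **Pin:** I drew it straight up out of the sleeve and lowered it into the notch without feeling any contact. Pictures after I let go and at the end show it hanging upright.
- **Sleeve:** I turned it 1.59 rad clockwise in one grip. Turning free it read 0.21–0.29 N m (mean about 0.24); the last reading, taken while still turning, was 0.50 N m. That is about 0.26 N m above free, inside the hand-tight range of 0.12–0.35, and it fits first contact at about 1.42 rad.
- **Readings that disagreed:**
  - One reading near the end, taken at half speed, came out lower (0.34 N m). I judged only by readings at the same speed.
  - When the arm held still, the torque changed sign, so those readings were not used.
  - The last-joint torque did not follow the wrist torque during tightening, so I did not use it.
- **Final look:** The drill looks upright and centred in the jaws, and the loose stones look unmoved. The gripper is open and well clear, with about zero force on it. I judged the drill by eye from two camera views and did not measure it. I took no close look at the drill in the wooden block, but the arm did not go near it.

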